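# Lock the cutter and hold the setting gauge in the hood slot

## Robot

A 6-joint arm with a two-finger parallel gripper is mounted at the origin on the work surface. World frame = base frame: x ahead of the robot, y to its left, z up, the work surface at z = 0. Lengths are in m, angles in rad, forces in N, time in s.
With the tool pointing down it reaches from about 0.15 to 0.775 m from the base axis. Payload 6.1 kg.
Tool frame: the origin (TCP) lies on the centre line of the jaws, within the pads' length; the fingertips stand ahead of it and the grasp point (between the pads) lies 6 mm ahead of it (arm.tip_reach is the z of the fingertips in the tool frame, in m); z points along the fingers, y is the line along which they close (so a half turn about z gives the same grasp; the last joint's range is limited). The gripper opens to 85 mm and grips with 20 to 120 N. Pads are 22 mm wide; open, the fingers measure 114 mm over their backs; the gripper's body (76 mm by 85 mm) begins 54 mm behind the grasp point. The pads swing forward as they close: fully open they stand 13 mm farther back than shut.
Start: joints at [1.344, 0.126, -0.04, 1.405, 0, 1.571], TCP at [0.118, 0.512, 0.256] pointing down, gripper open.
Joint ranges: [-2.72, 2.72], [-0.95, 1.95], [-1.27, 1.35], [-1.78, 2.02], [-1.46, 1.47], [-3.14, 3.14]. Speed limits (rad/s): [2.39, 2.39, 3.01, 3.14, 3.14, 3.14].

## Interface

Orientations are given as a 3x3 rotation matrix whose columns are the frame's x, y, z axes.
In Python, from rig import arm gives the robot as it stands.
- The arm moves only by the tool move_arm, never from a script. Its argument "plan" is a list of rows, each an object of numbers: "tx", "ty", "tz": the shift along the world's x, y, z in m; "wx", "wy", "wz": the turn, a rotation vector about the world's x, y, z in rad. In form: [{"tx": .., "ty": .., "tz": .., "wx": .., "wy": .., "wz": ..}, ...]. A call has 1 to 8 rows; each row shifts and turns the commanded pose from where the row before left it; what a row does not reach is not made up. A row lasts 1/10 s, in which the tool goes at most 50 mm and 8.59 degrees, less where a joint would pass 70% of its speed; a pose out of reach is approached as far as the arm can. A call is refused whole if a number of a shift passes 0.05 or a number of a turn 0.15, either way. A call with a gripper value outside its range is refused whole. "claw" is the gripper command: -1 is shut, 1 is fully open, values between are in proportion, set as the call begins (left out, the last holds). The fingers move at their own pace and stop on an object; "newtons" is the grip in N (left out, the last holds). Time passes only in rows, so rows that do not move let the fingers close. It gives the time, the measured TCP pose, the force, the opening and the grip force at its end, in the units of the state.
- arm.get_state(): the state, without advancing time (a new reading comes with each control period).
- arm.read_camera(name): name is "scene" or "top"; returns a dict with "pixels" (480x640x3 uint8, red, green, blue), "intrinsics" (3x3 intrinsics, pixels), "rvec" (rotation vector, rad) and "tvec" (3), from world to camera coordinates, as OpenCV has them. Camera axes: x right, y down, z forward; pixel columns grow to the right and rows downward; lengths in m; the calibration is good to about 2 mm. A picture is of the moment at which its call begins. There is no depth.
- arm.close_job(): hands the job in; it is judged then, once.
The state is a dict: "time_s": time; "joints": joint angles; "qvel": joint speeds; "tau": joint torques, N m; "tcp_pos": TCP position; "tcp_rot": TCP orientation; "ft_force": force on the tool from outside, world axes, zero at the start; "ft_torque": the same for the moment, N m; "finger_gap": finger opening in m; "finger_force": force on a finger pad.
Only numpy, scipy, OpenCV 4.12 (cv2) and the standard library are available. Lean on these libraries where they do the work, as an engineer would, in place of code of your own. Each camera call takes 0.05 s, during which the arm holds its last target. There are 200 camera calls.

## Task

Make the bench moulder ready for setting: take the two steel lock pins from the pin rack and drop them one by one into the two bores of the lock block, so that both are fully home and released. Then take the setting gauge from its stand, lower its blade through the slot in the top of the hood until about half of the blade is below the hood's upper face, and keep holding it there, upright and still, without touching the cutter or pressing on the hood: the job finishes with the gauge still held in the gripper. Leave the punch and everything else on the bench where it is.

Things in the scene. Friction and masses are not known exactly. Their poses are not given: they have to be found in the camera images.
- pin_1_head (a point): One of two identical steel lock pins with a thick round head, upright in the pin rack. Point: middle of the head, where to grip. Head 20 mm diameter, 44 mm tall (22 mm either way); below it a shank 12 mm diameter, 30 mm long, foot tapered, ending 52 mm below this point. 0.13 kg. In the rack, and when fully home in a bore, the head's underside rests on the block's top. z up along the pin.
- pin_2_head (a point): One of two identical steel lock pins with a thick round head, upright in the pin rack. Point: middle of the head, where to grip. Head 20 mm diameter, 44 mm tall (22 mm either way); below it a shank 12 mm diameter, 30 mm long, foot tapered, ending 52 mm below this point. 0.13 kg. In the rack, and when fully home in a bore, the head's underside rests on the block's top. z up along the pin.
- punch: Dark slim centre punch without a head, 12 mm diameter, 80 mm long, pointed at the top, standing 32 mm deep in the remaining hole of the pin rack beside the pins; origin at its lower end. Not needed; leave it there.
- pin_rack: Fixed beech rack block, 180 mm (x) x 50 mm (y) x 45 mm tall, origin at the centre of its underside; three 14 mm holes, 32 mm deep, in a row along its x at -60, 0 and +60 mm, holding the two pins and the punch in any order. It stands left or right of the moulder.
- gauge_handle (a point): Setting gauge: flat wooden handle, flat aluminium blade straight down, upright in its stand. Point: middle of the handle, where to grip. Handle 18 mm thick (x), 56 mm wide (y), 50 mm tall (25 mm either way). Blade 8 mm thick (x), 40 mm wide (y), 60 mm long (last 10 mm tapering to 5 x 36 mm), ending 85 mm below this point. 0.1 kg. z up. Half a turn about z makes no difference.
- gauge_tip (a point): Middle of the lower end of the gauge's blade, 85 mm below the middle of the handle. Same axes.
- gauge_stand: Fixed beech block holding the gauge, 60 mm (x) x 90 mm (y) x 45 mm tall, origin at the centre of its underside; the blade stands in a slot 10 x 42 mm, 35 mm deep, the handle's underside 25 mm above the block's top. It is on the other side of the moulder from the rack.
- moulder: Bench moulder head, bolted down: dark steel base plate 230 mm (x) x 200 mm (y) x 10 mm, origin at the centre of its underside. On it, towards -x, the lock block (40 x 130 x 40 mm) with two bores; towards +x the hood, 110 mm (x) x 150 mm (y), top 90 mm above the bench, clear panels front and back.
- slot (a point): Centre of the slot in the hood's flat aluminium top, at its upper face, 90 mm above the bench, 45 mm to +x of the moulder's origin. It goes right through the 10 mm thick top, is 10 mm wide (x) and 42 mm long (y), edges chamfered: 2 mm more than the gauge's blade each way. Hollow beneath. Frame parallel to the moulder's, z up.
- bore_a (a point): Mouth centre of the lock bore on the moulder's +y side: vertical round bore 14 mm diameter, 34 mm deep, slightly chamfered, in the top of the steel lock block in front of the hood, 50 mm above the bench, 80 mm from the other bore, 60 mm before the hood's near face. Either pin fits either bore; fully home, the middle of its head is 22 mm above this point. z up.
- bore_b (a point): Mouth centre of the lock bore on the moulder's -y side: vertical round bore 14 mm diameter, 34 mm deep, slightly chamfered, in the top of the steel lock block in front of the hood, 50 mm above the bench, 80 mm from the other bore, 60 mm before the hood's near face. Either pin fits either bore; fully home, the middle of its head is 22 mm above this point. z up.
- cutter: The cutter inside the hood, straight under the slot, origin at its foot on the base plate; its top is 60 mm below the hood's upper face. Must not be touched.
- glue_bottle: Bystander: white glue bottle with orange cap, 60 mm diameter, 150 mm tall, standing; origin at its underside.
- screw_jar: Bystander: low glass jar with steel cap, 48 mm diameter, 60 mm tall, standing; origin at its underside.
- hammer: Bystander: hammer, 260 mm long, lying flat, handle to its own -x; origin at its underside.
- offcut: Bystander: beech offcut 100 x 45 x 30 mm, lying flat; origin at its underside.
- try_square: Bystander: try square lying flat: dark wooden stock 120 x 22 x 16 mm along its x, thin steel blade 150 mm towards its +y; origin at its underside.
- tape_roll: Bystander: roll of paper tape lying flat, 90 mm diameter, 25 mm tall; origin at its underside.
- screwdriver: Bystander: screwdriver, 200 mm long, lying flat, handle to its own -x; origin at its underside.
There are look-alikes about, which are no part of the job. What is shaped like the part that bears pin_1_head but blue is not meant.

How it is judged:
On the way, in this order (a step that is already met when the one before it is completed fails the run):
1. one lock pin is fully home in a bore and released (((horizontal distance between pin_1_head and bore_a below 0.004 m and z of pin_1_head in the frame of bore_a between 0.018 and 0.0245 m and angle between pin_1_head's own z axis and vertical below 0.12 rad and contact force between the fingers and pin_1 below 0.2 N) or (horizontal distance between pin_1_head and bore_b below 0.004 m and z of pin_1_head in the frame of bore_b between 0.018 and 0.0245 m and angle between pin_1_head's own z axis and vertical below 0.12 rad and contact force between the fingers and pin_1 below 0.2 N) or (horizontal distance between pin_2_head and bore_a below 0.004 m and z of pin_2_head in the frame of bore_a between 0.018 and 0.0245 m and angle between pin_2_head's own z axis and vertical below 0.12 rad and contact force between the fingers and pin_2 below 0.2 N) or (horizontal distance between pin_2_head and bore_b below 0.004 m and z of pin_2_head in the frame of bore_b between 0.018 and 0.0245 m and angle between pin_2_head's own z axis and vertical below 0.12 rad and contact force between the fingers and pin_2 below 0.2 N))), for 0.2 s.
2. both lock pins are fully home, one in each bore, and released ((((horizontal distance between pin_1_head and bore_a below 0.004 m and z of pin_1_head in the frame of bore_a between 0.018 and 0.0245 m and angle between pin_1_head's own z axis and vertical below 0.12 rad and contact force between the fingers and pin_1 below 0.2 N) and (horizontal distance between pin_2_head and bore_b below 0.004 m and z of pin_2_head in the frame of bore_b between 0.018 and 0.0245 m and angle between pin_2_head's own z axis and vertical below 0.12 rad and contact force between the fingers and pin_2 below 0.2 N)) or ((horizontal distance between pin_1_head and bore_b below 0.004 m and z of pin_1_head in the frame of bore_b between 0.018 and 0.0245 m and angle between pin_1_head's own z axis and vertical below 0.12 rad and contact force between the fingers and pin_1 below 0.2 N) and (horizontal distance between pin_2_head and bore_a below 0.004 m and z of pin_2_head in the frame of bore_a between 0.018 and 0.0245 m and angle between pin_2_head's own z axis and vertical below 0.12 rad and contact force between the fingers and pin_2 below 0.2 N)))), for 0.2 s.
3. with both pins home, the gauge's blade has entered the hood slot ((((horizontal distance between pin_1_head and bore_a below 0.004 m and z of pin_1_head in the frame of bore_a between 0.018 and 0.0245 m and angle between pin_1_head's own z axis and vertical below 0.12 rad and contact force between the fingers and pin_1 below 0.2 N) and (horizontal distance between pin_2_head and bore_b below 0.004 m and z of pin_2_head in the frame of bore_b between 0.018 and 0.0245 m and angle between pin_2_head's own z axis and vertical below 0.12 rad and contact force between the fingers and pin_2 below 0.2 N)) or ((horizontal distance between pin_1_head and bore_b below 0.004 m and z of pin_1_head in the frame of bore_b between 0.018 and 0.0245 m and angle between pin_1_head's own z axis and vertical below 0.12 rad and contact force between the fingers and pin_1 below 0.2 N) and (horizontal distance between pin_2_head and bore_a below 0.004 m and z of pin_2_head in the frame of bore_a between 0.018 and 0.0245 m and angle between pin_2_head's own z axis and vertical below 0.12 rad and contact force between the fingers and pin_2 below 0.2 N))) and x of gauge_tip in the frame of slot between -0.004 and 0.004 m and y of gauge_tip in the frame of slot between -0.005 and 0.005 m and z of gauge_tip in the frame of slot between -0.05 and -0.005 m), for 0.1 s.
At the end, for the whole second after the job is handed in: A pin fully home (2 mm), upright and released in each bore; the gauge gripped (over 2 N), still, upright (0.12 rad), in the slot with its blade's lower end 15 to 45 mm below the hood's upper face, pressing on the moulder with under 15 N ((((horizontal distance between pin_1_head and bore_a below 0.004 m and z of pin_1_head in the frame of bore_a between 0.018 and 0.0245 m and angle between pin_1_head's own z axis and vertical below 0.12 rad and contact force between the fingers and pin_1 below 0.2 N) and (horizontal distance between pin_2_head and bore_b below 0.004 m and z of pin_2_head in the frame of bore_b between 0.018 and 0.0245 m and angle between pin_2_head's own z axis and vertical below 0.12 rad and contact force between the fingers and pin_2 below 0.2 N)) or ((horizontal distance between pin_1_head and bore_b below 0.004 m and z of pin_1_head in the frame of bore_b between 0.018 and 0.0245 m and angle between pin_1_head's own z axis and vertical below 0.12 rad and contact force between the fingers and pin_1 below 0.2 N) and (horizontal distance between pin_2_head and bore_a below 0.004 m and z of pin_2_head in the frame of bore_a between 0.018 and 0.0245 m and angle between pin_2_head's own z axis and vertical below 0.12 rad and contact force between the fingers and pin_2 below 0.2 N))) and x of gauge_tip in the frame of slot between -0.004 and 0.004 m and y of gauge_tip in the frame of slot between -0.005 and 0.005 m and z of gauge_tip in the frame of slot between -0.045 and -0.015 m and angle between gauge_tip's own z axis and vertical below 0.12 rad and contact force between the fingers and gauge above 2 N and linear speed of gauge below 0.02 m/s and contact force between gauge and moulder below 15 N); the arm keeps its last pose, push and grip.
It fails at once if the gauge touches the cutter (contact force between gauge and cutter above 1 N).
It fails at once if the punch is taken out of the rack or a bystander is pushed away by more than 30 mm (distance of any of punch, glue_bottle, screw_jar, hammer, offcut, try_square, tape_roll, screwdriver from where it was at the start of the episode above 0.03 m).
It also fails if it takes over 72 s, if anything falls off the work surface, if the arm or the gripper's body presses on something with over 40 N, if the wrist force passes 120 N, or if a joint passes its speed limit or range.

## Working session

There is one attempt and no reset: what is moved stays moved. The work goes in short steps, Python scripts to look and compute and a tool call to move; the robot and the scene stay as the last step left them, time stands still between calls to the robot, and variables do not carry over. Pictures are saved under pics/ and viewed, at most 10 in all, crops included, and the job is handed in when it is done.

Besides the shell and the picture viewer there is one more tool, called after "Request:" as name(argument=value, ...) on one line, values as JSON. move_arm: Moves the arm, as the interface text tells. Its arguments: {"type":"object","properties":{"plan":{"type":"array","items":{"type":"object","properties":{"tx":{"type":"number"},"ty":{"type":"number"},"tz":{"type":"number"},"wx":{"type":"number"},"wy":{"type":"number"},"wz":{"type":"number"}}}},"claw":{"type":"number"},"newtons":{"type":"number"}},"required":["plan"]}

```bash
mkdir -p pics; cat > h.py <<'E'
import numpy as np,cv2
from rig import arm
def cam(n):
    c=arm.read_camera(n); R=cv2.Rodrigues(np.array(c['rvec'],float))[0]
    return c['pixels'],np.array(c['intrinsics']),R,np.array(c['tvec'],float).ravel()
def ray(c,u,v,z):
    _,K,R,t=c; o=-R.T@t; d=R.T@np.linalg.inv(K)@np.array([u,v,1.]); return o+d*(z-o[2])/d[2]
def proj(c,p):
    _,K,R,t=c; q=K@(R@np.array(p,float)+t); return q[:2]/q[2]
def save(c,n,box=None,s=1):
    im=c[0] if isinstance(c,tuple) else c
    if box: x0,y0,x1,y1=box; im=im[y0:y1,x0:x1]
    im=cv2.resize(im,None,fx=s,fy=s,interpolation=cv2.INTER_CUBIC); cv2.imwrite('pics/'+n+'.png',im[:,:,::-1])
E
python3 - <<'E'
from h import *
for n in('scene','top'):
    c=cam(n); save(c,n); print(n,c[1].tolist(),(-c[2].T@c[3]).round(3),c[2].round(2).tolist())
print(arm.tip_reach,arm.get_state())
E
```

```text
scene [[573.9546628752457, 0.0, 314.6617296600306], [0.0, 573.9546628752457, 243.4585408593912], [0.0, 0.0, 1.0]] [1.185 0.662 0.907] [[-0.73, 0.68, 0.0], [0.46, 0.49, -0.74], [-0.51, -0.54, -0.67]]
top [[491.9569060659594, 0.0, 316.9028392687219], [0.0, 491.9569060659594, 233.43587117012189], [0.0, 0.0, 1.0]] [ 0.51 -0.    1.29] [[-0.02, -1.0, -0.0], [-1.0, 0.02, -0.08], [0.08, 0.0, -1.0]]
0.025 {'time_s': 0.1, 'joints': array([ 1.34399622e+00,  1.26344429e-01, -4.04921596e-02,  1.40541110e+00,
        2.11591590e-05,  1.57080678e+00]), 'qvel': array([ 0.00069526, -0.00249348,  0.00263097,  0.00065744, -0.00021897,
       -0.00011146]), 'tau': array([-5.37891515e-05, -4.36902738e+01,  3.53605771e+01,  1.36374900e-02,
       -1.05490269e-04, -7.58987539e-06]), 'tcp_pos': array([0.11797234, 0.51123598, 0.25560014]), 'tcp_rot': array([[-9.74388556e-01,  2.24870679e-01, -3.46971058e-04],
       [ 2.24870945e-01,  9.74387537e-01, -1.40943366e-03],
       [ 2.11439703e-05, -1.45135974e-03, -9.99998947e-01]]), 'ft_force': array([ 0.56782049,  0.00761333, -0.9822371 ]), 'ft_torque': array([ 0.03838234,  0.0089829 , -0.00043518]), 'finger_force': 0.0, 'finger_gap': 0.08529718138304415}
```

View pics/top.png

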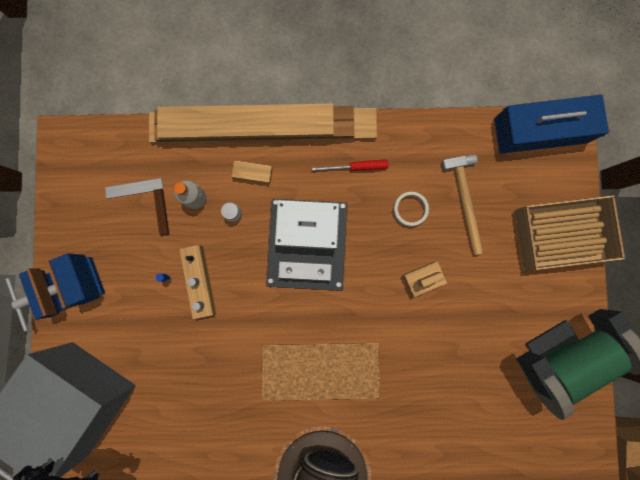

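View pics/scene.png

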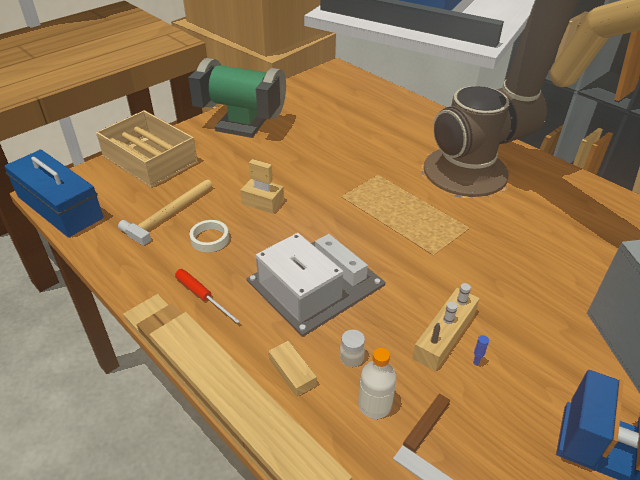

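The top view shows the steel pins at (193,283) and (197,306), the dark punch at (189,259), a loose blue look-alike pin at (162,278), the bores at (290,270) and (321,271), the slot at (308,224) and the gauge in its stand at (428,279). The scene view agrees: steel heads at (464,293) and (451,312), punch at (436,333), blue pin at (481,350).

Candidates for a lock pin: steel (193,283), steel (197,306), punch (189,259), blue (162,278). I choose the two steel ones in the rack and check them in a close crop.

```bash
python3 - <<'E'
from h import *
t=cam('top'); s=cam('scene')
a=cv2.resize(t[0][240:325,150:220],(400,486),interpolation=cv2.INTER_CUBIC)
b=cv2.resize(t[0][195:295,260:355],(400,421),interpolation=cv2.INTER_CUBIC)
c=cv2.resize(t[0][255:305,395:455],(400,333),interpolation=cv2.INTER_CUBIC)
d=cv2.resize(s[0][275:375,405:505],(400,400),interpolation=cv2.INTER_CUBIC)
p=lambda x:cv2.copyMakeBorder(x,0,500-x.shape[0],0,0,cv2.BORDER_CONSTANT)
m=np.hstack([p(a),p(b)]);n=np.hstack([p(d),p(c)])
m=cv2.resize(np.vstack([m[:486],n[:400]]),None,fx=.67,fy=.67); save(m,'crops')
g=t[0].astype(int)
# numeric dumps: slot darkness
gr=cv2.cvtColor(t[0],cv2.COLOR_RGB2GRAY)
def info(name,mask,box,amin=8,amax=99999):
    x0,y0,x1,y1=box; mm=mask[y0:y1,x0:x1].astype(np.uint8)
    n,l,st,ce=cv2.connectedComponentsWithStats(mm)
    for i in range(1,n):
        if amin<=st[i,4]<=amax:
            r=cv2.minAreaRect(cv2.findContours((l==i).astype(np.uint8),0,1)[0][0]); print(name,(ce[i]+[x0,y0]).round(2),st[i].tolist(),np.round(r[1],1),round(r[2],1))
sat=t[0].max(2).astype(int)-t[0].min(2)
info('steel',(sat<40)&(gr>90),(175,240,220,325))
info('slot',gr<110,(285,210,330,240))
info('bore',gr<110,(282,264,330,280),5)
info('hood',(gr>150)&(sat<40),(265,195,355,260),200)
info('block',(gr>110)&(sat<40),(270,258,340,285),100)
print(gr[216:232,296:320])
print(gr[264:278,284:330])
E
```

```text
steel [191.4  281.69] [13, 38, 8, 9, 55] [7.1 7.8] 45.0
steel [196.19 306.  ] [17, 62, 9, 9, 53] [7.1 7.1] 45.0
slot [306.79 223.47] [14, 12, 17, 4, 53] [ 3. 16.] 90.0
bore [288.2 268.4] [5, 4, 4, 2, 5] [3. 1.] 0.0
bore [321.2 270.8] [38, 6, 3, 3, 5] [2.8 0.7] 45.0
bore [293.13 278.74] [0, 14, 28, 2, 38] [ 1. 27.] 90.0
hood [306.68 223.57] [9, 5, 65, 48, 2630] [64.6 44.6] 3.0
block [304.53 270.54] [8, 3, 54, 20, 846] [52.6 16.3] 3.2
[[205 208 210 210 208 209 208 207 209 208 207 208 208 209 208 208 209 211
  210 209 208 208 208 207]
 [209 209 209 208 210 209 209 207 208 208 207 210 208 210 209 210 208 208
  208 206 208 210 208 211]
 [208 206 209 209 210 209 208 210 208 210 209 208 208 208 210 209 205 211
  210 207 207 209 209 210]
 [207 209 206 206 206 206 208 207 207 208 210 209 209 209 209 208 211 206
  208 209 210 209 209 207]
 [209 203 194 190 193 198 198 201 202 201 203 203 199 203 204 203 205 204
  203 207 206 207 210 209]
 [208 192 157 132 129 130 137 144 152 155 155 155 156 165 169 169 172 178
  182 188 197 208 209 211]
 [206 188 134  79  59  72  91 100 102 103 106 110 109 111
[... 2928 characters left out ...]
1 189 190
  192 192 191 190 190 191 191 190 192 190 192 192 188 190 186 186 172 169
  172 164 161 176 188 192 189 187 189 185]
 [188 190 189 189 191 189 189 189 188 190 187 190 189 187 188 187 191 189
  186 189 189 188 188 189 189 191 186 187 189 188 189 188 187 189 187 178
  171 174 183 187 189 188 190 188 188 186]
 [186 189 188 190 187 185 188 191 188 188 188 189 188 189 189 189 186 188
  188 190 190 189 189 186 188 188 188 188 188 186 188 187 188 188 188 187
  186 188 187 189 188 189 188 188 189 187]
 [173 171 172 174 176 174 173 176 180 178 177 184 184 181 183 185 188 189
  188 188 189 189 189 188 191 190 192 188 188 187 187 190 189 190 189 189
  190 188 188 190 188 189 188 188 188 185]]
```

View pics/crops.png

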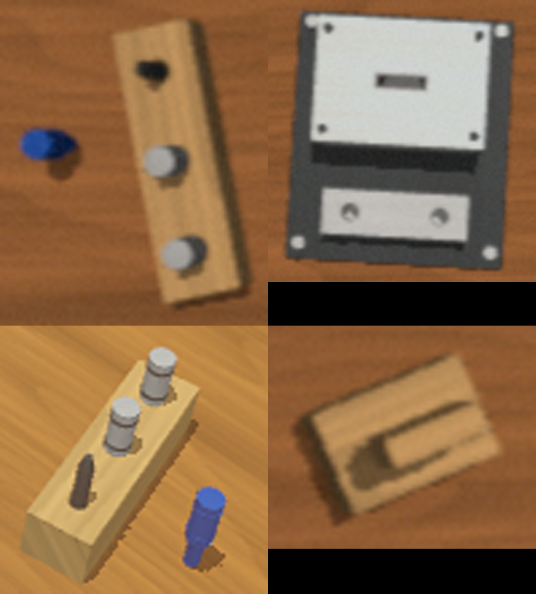

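Crop: the two cylinder heads are steel, the punch is dark and pointed, and the blue pin stands apart, so the choice holds. Now I measure everything in both views.

```bash
cat > meas.py <<'E'
from h import *
from scipy.optimize import least_squares
def soft(c,box,lo,hi,bright=True,satmax=45):
    """soft-mask centroid: weights ramp lo..hi of gray"""
    x0,y0,x1,y1=box; im=c[0][y0:y1,x0:x1]; g=cv2.cvtColor(im,cv2.COLOR_RGB2GRAY).astype(float)
    w=np.clip((g-lo)/(hi-lo),0,1); w=w if bright else 1-w
    if bright: w[(im.max(2).astype(int)-im.min(2))>satmax]=0
    v,u=np.mgrid[y0:y1,x0:x1]; return np.array([(w*u).sum(),(w*v).sum()])/w.sum()
E
python3 - <<'E'
from meas import *
t=cam('top');s=cam('scene')
print('pinA',[soft(t,(186,276,200,289),90,140)],'pinB',soft(t,(190,300,205,313),90,140))
slot=soft(t,(296,218,319,229),100,205,False)
ba=soft(t,(284,265,294,275),120,188,False); bb=soft(t,(316,266,326,277),120,188,False)
S=ray(t,*slot,.09);A=ray(t,*ba,.05);B=ray(t,*bb,.05)
print('slot',slot,S.round(4),'a',ba,A.round(4),'b',bb,B.round(4),'dist',np.linalg.norm(A-B),'yaw',np.arctan2(-(A-B)[0],(A-B)[1]),'slot-mid',np.linalg.norm((A+B)[:2]/2-S[:2]))
for n,uv in(('p1',soft(t,(186,276,200,289),90,140)),('p2',soft(t,(190,300,205,313),90,140))):
    P=ray(t,*uv,.089); print(n,P.round(4),'scene top pix',proj(s,P).round(1))
print('scene proj',[proj(s,p).round(1) for p in(S,A,B)])
def cp(c,box,k): 
    x0,y0,x1,y1=box; return cv2.resize(c[0][y0:y1,x0:x1],None,fx=k,fy=k,interpolation=cv2.INTER_CUBIC)
a=cp(t,(398,255,448,305),8);b=cp(s,(235,155,290,215),400/60)
save(np.hstack([a,b]),'gauge'); 
c1=cp(s,(265,230,365,290),4); c2=cp(s,(425,275,500,335),400/75); save(np.hstack([c1,cv2.resize(c2,(300,240))]),'sc')
E
```

```text
pinA [array([191.15965052, 281.66163622])] pinB [195.72738386 305.96862266]
slot [306.70009727 223.49443424] [0.6325 0.0267 0.09  ] a [288.48538306 269.29233871] [0.5218 0.0755 0.05  ] b [320.68404908 270.99744376] [ 0.5159 -0.0053  0.05  ] dist 0.08106711389486022 yaw -0.07315383851717601 slot-mid 0.11393926324559159
p1 [0.4963 0.3103 0.089 ] scene top pix [451.5 304.4]
p2 [0.4375 0.2992 0.089 ] scene top pix [465.1 285.9]
scene proj [array([298.1, 261.9]), array([352.1, 262.4]), array([327.8, 242.5])]
```

View pics/gauge.png

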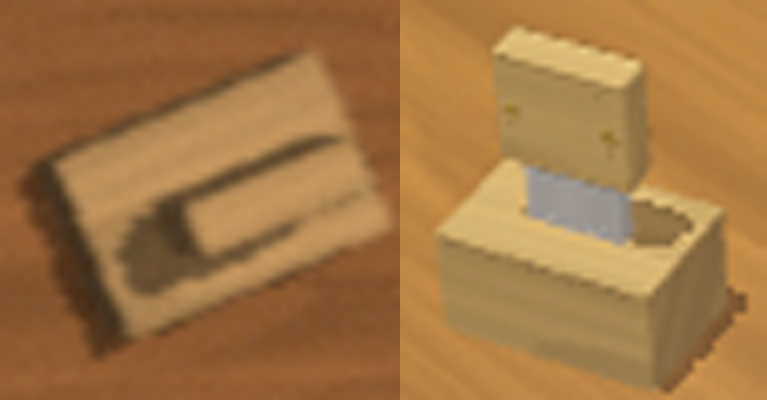

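View pics/sc.png

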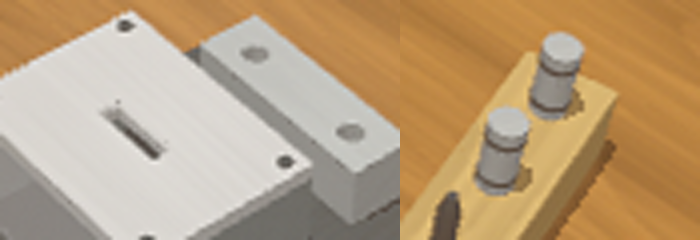

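The gauge handle's top face is at crop (190-370, 140-255) in the top view, about (432,278) in the full picture. Slot and bores agree in both views, and pin spacing (60 mm) and bore spacing (81 mm) match the description. Moving to the nearer pin, p2.

Request:
move_arm(plan=[{"tx": 0.04,"ty": -0.0265,"wz": 0.05},{"tx": 0.04,"ty": -0.0265,"wz": 0.05},{"tx": 0.04,"ty": -0.0265,"wz": 0.05},{"tx": 0.04,"ty": -0.0265},{"tx": 0.04,"ty": -0.0265},{"tx": 0.04,"ty": -0.0265,"tz": -0.02},{"tx": 0.04,"ty": -0.0265,"tz": -0.03},{"tx": 0.04,"ty": -0.0265,"tz": -0.03}], claw=0, newtons=40)

```text
$.plan[0]: bad value
```

Request:
move_arm(plan=[{},{},{}])

```text
$.plan[0]: bad value
```

Request:
move_arm(plan=[{"tx": 0.04,"ty": -0.0265,"tz": 0,"wx": 0,"wy": 0,"wz": 0.05},{"tx": 0.04,"ty": -0.0265,"tz": 0,"wx": 0,"wy": 0,"wz": 0.05},{"tx": 0.04,"ty": -0.0265,"tz": 0,"wx": 0,"wy": 0,"wz": 0.05},{"tx": 0.04,"ty": -0.0265,"tz": 0,"wx": 0,"wy": 0,"wz": 0},{"tx": 0.04,"ty": -0.0265,"tz": 0,"wx": 0,"wy": 0,"wz": 0},{"tx": 0.04,"ty": -0.0265,"tz": -0.02,"wx": 0,"wy": 0,"wz": 0},{"tx": 0.04,"ty": -0.0265,"tz": -0.03,"wx": 0,"wy": 0,"wz": 0},{"tx": 0.04,"ty": -0.0265,"tz": -0.03,"wx": 0,"wy": 0,"wz": 0}], claw=0, newtons=40)

```text
time_s: 1.1
tcp_pos: [0.4288, 0.3055, 0.1837]
tcp_rot: [[-0.997, 0.077, 0.001], [0.077, 0.997, 0.001], [-0.001, 0.001, -1.0]]
ft_force: [-0.3, 0.7, -0.8]
finger_gap: 0.043
finger_force: 0.0
```

Request:
move_arm(plan=[{"tx": 0,"ty": 0,"tz": 0,"wx": 0,"wy": 0,"wz": 0},{"tx": 0,"ty": 0,"tz": 0,"wx": 0,"wy": 0,"wz": 0},{"tx": 0,"ty": 0,"tz": 0,"wx": 0,"wy": 0,"wz": 0}])

```text
time_s: 1.4
tcp_pos: [0.4269, 0.3073, 0.1848]
tcp_rot: [[-0.997, 0.076, 0.0], [0.076, 0.997, 0.001], [-0.0, 0.001, -1.0]]
ft_force: [0.4, 0.6, 0.3]
finger_gap: 0.0427
finger_force: 0.0
```

Request:
move_arm(plan=[{"tx": 0.0106,"ty": -0.0081,"tz": -0.03,"wx": 0,"wy": 0,"wz": 0},{"tx": 0,"ty": 0,"tz": -0.025,"wx": 0,"wy": 0,"wz": 0},{"tx": 0,"ty": 0,"tz": 0,"wx": 0,"wy": 0,"wz": 0},{"tx": 0,"ty": 0,"tz": 0,"wx": 0,"wy": 0,"wz": 0},{"tx": 0,"ty": 0,"tz": 0,"wx": 0,"wy": 0,"wz": 0}])

```text
time_s: 1.9
tcp_pos: [0.4381, 0.2998, 0.1311]
tcp_rot: [[-0.997, 0.075, 0.002], [0.075, 0.997, 0.002], [-0.002, 0.002, -1.0]]
ft_force: [0.0, 0.9, 0.8]
finger_gap: 0.0426
finger_force: 0.0
```

Request:
move_arm(plan=[{"tx": -0.0005,"ty": -0.0005,"tz": -0.026,"wx": 0,"wy": 0,"wz": 0},{"tx": 0,"ty": 0,"tz": -0.026,"wx": 0,"wy": 0,"wz": 0},{"tx": 0,"ty": 0,"tz": 0,"wx": 0,"wy": 0,"wz": 0},{"tx": 0,"ty": 0,"tz": 0,"wx": 0,"wy": 0,"wz": 0}])

```text
time_s: 2.3
tcp_pos: [0.4375, 0.2986, 0.0784]
tcp_rot: [[-0.997, 0.076, 0.001], [0.076, 0.997, 0.001], [-0.001, 0.001, -1.0]]
ft_force: [0.7, 0.0, 1.4]
finger_gap: 0.0425
finger_force: 0.0
```

Request:
move_arm(plan=[{"tx": 0,"ty": 0,"tz": 0,"wx": 0,"wy": 0,"wz": 0},{"tx": 0,"ty": 0,"tz": 0,"wx": 0,"wy": 0,"wz": 0},{"tx": 0,"ty": 0,"tz": 0,"wx": 0,"wy": 0,"wz": 0},{"tx": 0,"ty": 0,"tz": 0,"wx": 0,"wy": 0,"wz": 0},{"tx": 0,"ty": 0,"tz": 0,"wx": 0,"wy": 0,"wz": 0},{"tx": 0,"ty": 0,"tz": 0,"wx": 0,"wy": 0,"wz": 0}], claw=-1)

```text
time_s: 2.9
tcp_pos: [0.4383, 0.2989, 0.079]
tcp_rot: [[-0.997, 0.077, 0.003], [0.077, 0.997, 0.002], [-0.003, 0.002, -1.0]]
ft_force: [-0.8, -0.3, 6.0]
finger_gap: 0.019
finger_force: 39.1
```

Request:
move_arm(plan=[{"tx": 0,"ty": 0,"tz": 0.03,"wx": 0,"wy": 0,"wz": 0},{"tx": 0,"ty": 0,"tz": 0.035,"wx": 0,"wy": 0,"wz": 0},{"tx": 0,"ty": 0,"tz": 0.035,"wx": 0,"wy": 0,"wz": 0},{"tx": 0,"ty": -0.03,"tz": 0,"wx": 0,"wy": 0,"wz": 0},{"tx": 0,"ty": -0.03,"tz": 0,"wx": 0,"wy": 0,"wz": 0},{"tx": 0.01,"ty": -0.03,"tz": 0,"wx": 0,"wy": 0,"wz": 0},{"tx": 0.01,"ty": -0.03,"tz": 0,"wx": 0,"wy": 0,"wz": 0},{"tx": 0.01,"ty": -0.03,"tz": 0,"wx": 0,"wy": 0,"wz": 0}])

```text
time_s: 3.7
tcp_pos: [0.4676, 0.147, 0.1778]
tcp_rot: [[-0.997, 0.076, 0.001], [0.076, 0.997, 0.0], [-0.001, 0.0, -1.0]]
ft_force: [0.5, -0.1, -0.9]
finger_gap: 0.0188
finger_force: 40.3
```

Request:
move_arm(plan=[{"tx": 0.01,"ty": -0.03,"tz": 0,"wx": 0,"wy": 0,"wz": 0},{"tx": 0.01,"ty": -0.03,"tz": 0,"wx": 0,"wy": 0,"wz": 0},{"tx": 0.01,"ty": -0.03,"tz": 0,"wx": 0,"wy": 0,"wz": 0},{"tx": 0.01,"ty": -0.03,"tz": 0,"wx": 0,"wy": 0,"wz": 0},{"tx": 0.007,"ty": -0.03,"tz": 0,"wx": 0,"wy": 0,"wz": 0},{"tx": 0,"ty": 0,"tz": 0,"wx": 0,"wy": 0,"wz": 0},{"tx": 0,"ty": 0,"tz": 0,"wx": 0,"wy": 0,"wz": 0},{"tx": 0,"ty": 0,"tz": 0,"wx": 0,"wy": 0,"wz": 0}])

```text
time_s: 4.5
tcp_pos: [0.5142, -0.0014, 0.1773]
tcp_rot: [[-0.997, 0.076, 0.0], [0.076, 0.997, 0.0], [-0.0, 0.0, -1.0]]
ft_force: [-0.5, -0.0, -1.2]
finger_gap: 0.0193
finger_force: 40.3
```

Request:
move_arm(plan=[{"tx": 0.0012,"ty": -0.0034,"tz": -0.026,"wx": 0,"wy": 0,"wz": 0},{"tx": 0,"ty": 0,"tz": -0.026,"wx": 0,"wy": 0,"wz": 0},{"tx": 0,"ty": 0,"tz": 0,"wx": 0,"wy": 0,"wz": 0},{"tx": 0,"ty": 0,"tz": 0,"wx": 0,"wy": 0,"wz": 0},{"tx": 0,"ty": 0,"tz": 0,"wx": 0,"wy": 0,"wz": 0}])

```text
time_s: 5.0
tcp_pos: [0.5162, -0.0048, 0.1265]
tcp_rot: [[-0.997, 0.076, 0.002], [0.076, 0.997, 0.0], [-0.002, 0.0, -1.0]]
ft_force: [0.1, -0.3, -1.3]
finger_gap: 0.0189
finger_force: 40.3
```

```bash
python3 - <<'E'
from meas import *
ps=[]
for i in range(8): ps.append(arm.get_state()['tcp_pos'])
s=cam('scene'); ps.append(arm.get_state()['tcp_pos']); print(np.array(ps)[[0,-1]])
for p in ((.5154,-.0048,.05),(.5154,-.0048,.062),(.5154,-.0048,.092)): print(proj(s,p).round(1))
save(s,'place1',(290,195,370,255),8)
E
```

```text
[[ 0.51622807 -0.00475318  0.12653899]
 [ 0.51636104 -0.00487287  0.12664296]]
[328.2 242.6]
[328.3 238.5]
[328.5 228.2]
```

View pics/place1.png

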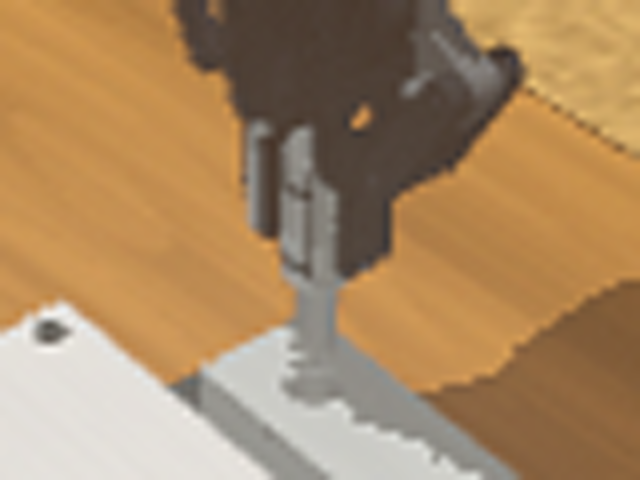

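The held shank is at crop column 315, over the bore at crop (310,388), so alignment is within about 1 mm. Lowering gently.

Request:
move_arm(plan=[{"tx": -0.0004,"ty": -0.0002,"tz": -0.008,"wx": 0,"wy": 0,"wz": 0},{"tx": 0,"ty": 0,"tz": -0.004,"wx": 0,"wy": 0,"wz": 0},{"tx": 0,"ty": 0,"tz": -0.004,"wx": 0,"wy": 0,"wz": 0},{"tx": 0,"ty": 0,"tz": -0.004,"wx": 0,"wy": 0,"wz": 0},{"tx": 0,"ty": 0,"tz": 0,"wx": 0,"wy": 0,"wz": 0},{"tx": 0,"ty": 0,"tz": 0,"wx": 0,"wy": 0,"wz": 0}])

```text
time_s: 5.65
tcp_pos: [0.515, -0.0055, 0.1049]
tcp_rot: [[-0.997, 0.077, -0.0], [0.077, 0.997, 0.0], [0.0, -0.0, -1.0]]
ft_force: [0.1, 0.5, -1.2]
finger_gap: 0.0192
finger_force: 40.3
```

Foot is about 9 mm inside with no force. Continuing, then releasing.

Request:
move_arm(plan=[{"tx": 0,"ty": 0,"tz": -0.006,"wx": 0,"wy": 0,"wz": 0},{"tx": 0,"ty": 0,"tz": -0.006,"wx": 0,"wy": 0,"wz": 0},{"tx": 0,"ty": 0,"tz": -0.006,"wx": 0,"wy": 0,"wz": 0},{"tx": 0,"ty": 0,"tz": -0.001,"wx": 0,"wy": 0,"wz": 0},{"tx": 0,"ty": 0,"tz": 0,"wx": 0,"wy": 0,"wz": 0},{"tx": 0,"ty": 0,"tz": 0,"wx": 0,"wy": 0,"wz": 0}])

```text
time_s: 6.25
tcp_pos: [0.515, -0.0055, 0.086]
tcp_rot: [[-0.997, 0.077, -0.0], [0.077, 0.997, 0.0], [0.0, 0.0, -1.0]]
ft_force: [1.0, -0.5, -1.1]
finger_gap: 0.0195
finger_force: 40.4
```

Request:
move_arm(plan=[{"tx": 0,"ty": 0,"tz": 0,"wx": 0,"wy": 0,"wz": 0},{"tx": 0,"ty": 0,"tz": 0,"wx": 0,"wy": 0,"wz": 0},{"tx": 0,"ty": 0,"tz": 0,"wx": 0,"wy": 0,"wz": 0},{"tx": 0,"ty": 0,"tz": 0,"wx": 0,"wy": 0,"wz": 0},{"tx": 0,"ty": 0,"tz": 0,"wx": 0,"wy": 0,"wz": 0}], claw=0)

```text
time_s: 6.75
tcp_pos: [0.5152, -0.0055, 0.0861]
tcp_rot: [[-0.997, 0.077, 0.0], [0.077, 0.997, -0.0], [-0.0, -0.0, -1.0]]
ft_force: [-0.4, -0.9, -0.1]
finger_gap: 0.0427
finger_force: 0.0
```

Request:
move_arm(plan=[{"tx": 0,"ty": 0,"tz": 0.03,"wx": 0,"wy": 0,"wz": 0},{"tx": 0,"ty": 0,"tz": 0.03,"wx": 0,"wy": 0,"wz": 0},{"tx": 0,"ty": 0.03,"tz": 0.02,"wx": 0,"wy": 0,"wz": 0},{"tx": 0,"ty": 0.03,"tz": 0,"wx": 0,"wy": 0,"wz": 0},{"tx": 0,"ty": 0.03,"tz": 0,"wx": 0,"wy": 0,"wz": 0},{"tx": 0,"ty": 0.03,"tz": 0,"wx": 0,"wy": 0,"wz": 0},{"tx": 0,"ty": 0.03,"tz": 0,"wx": 0,"wy": 0,"wz": 0},{"tx": -0.005,"ty": 0.03,"tz": 0,"wx": 0,"wy": 0,"wz": 0}])

```text
time_s: 7.55
tcp_pos: [0.5103, 0.1758, 0.1661]
tcp_rot: [[-0.997, 0.077, 0.0], [0.077, 0.997, 0.0], [-0.0, 0.0, -1.0]]
ft_force: [0.0, 0.6, -0.3]
finger_gap: 0.0428
finger_force: 0.0
```

Request:
move_arm(plan=[{"tx": -0.005,"ty": 0.03,"tz": 0,"wx": 0,"wy": 0,"wz": 0},{"tx": -0.005,"ty": 0.03,"tz": 0,"wx": 0,"wy": 0,"wz": 0},{"tx": -0.0037,"ty": 0.03,"tz": 0,"wx": 0,"wy": 0,"wz": 0},{"tx": 0,"ty": 0.03,"tz": 0,"wx": 0,"wy": 0,"wz": 0},{"tx": 0,"ty": 0.0158,"tz": 0,"wx": 0,"wy": 0,"wz": 0},{"tx": 0,"ty": 0,"tz": 0,"wx": 0,"wy": 0,"wz": 0},{"tx": 0,"ty": 0,"tz": 0,"wx": 0,"wy": 0,"wz": 0},{"tx": 0,"ty": 0,"tz": 0,"wx": 0,"wy": 0,"wz": 0}])

```text
time_s: 8.35
tcp_pos: [0.4965, 0.3093, 0.166]
tcp_rot: [[-0.997, 0.078, -0.0], [0.078, 0.997, -0.001], [0.0, -0.001, -1.0]]
ft_force: [-0.6, 0.3, 0.1]
finger_gap: 0.0427
finger_force: 0.0
```

```bash
python3 - <<'E'
from meas import *
print(arm.get_state()['tcp_pos']); s=cam('scene'); t=cam('top')
b=s[0][205:265,290:370]; g=s[0][255:345,425:500]
save(np.hstack([cv2.resize(b,(400,300),interpolation=2),cv2.resize(g,(250,300),interpolation=2)]),'after1')
uv=soft(t,(314,262,330,278),190,235); print(uv)
E
```

```text
[0.49648809 0.30925452 0.16604977]
[322.27617709 269.56500351]
```

View pics/after1.png

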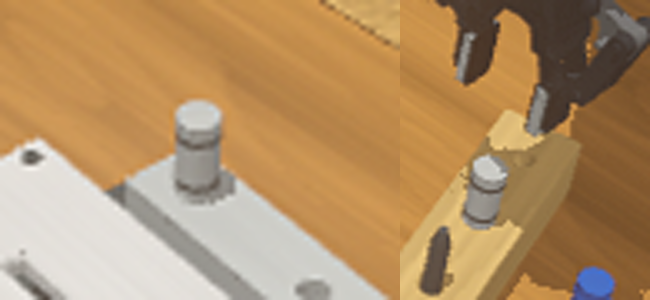

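The first pin stands upright and home in the -y bore (crop (198,150)), and the second pin is still in the rack (crop (485,190)). Picking it.

Request:
move_arm(plan=[{"tx": 0,"ty": 0.001,"tz": -0.03,"wx": 0,"wy": 0,"wz": 0},{"tx": 0,"ty": 0,"tz": -0.03,"wx": 0,"wy": 0,"wz": 0},{"tx": 0,"ty": 0,"tz": -0.0265,"wx": 0,"wy": 0,"wz": 0},{"tx": 0,"ty": 0,"tz": 0,"wx": 0,"wy": 0,"wz": 0},{"tx": 0,"ty": 0,"tz": 0,"wx": 0,"wy": 0,"wz": 0}])

```text
time_s: 8.95
tcp_pos: [0.4964, 0.3107, 0.08]
tcp_rot: [[-0.997, 0.078, -0.001], [0.078, 0.997, -0.0], [0.0, -0.0, -1.0]]
ft_force: [0.4, 0.3, -0.5]
finger_gap: 0.0429
finger_force: 0.0
```

Request:
move_arm(plan=[{"tx": 0,"ty": 0,"tz": 0,"wx": 0,"wy": 0,"wz": 0},{"tx": 0,"ty": 0,"tz": 0,"wx": 0,"wy": 0,"wz": 0},{"tx": 0,"ty": 0,"tz": 0,"wx": 0,"wy": 0,"wz": 0},{"tx": 0,"ty": 0,"tz": 0,"wx": 0,"wy": 0,"wz": 0},{"tx": 0,"ty": 0,"tz": 0,"wx": 0,"wy": 0,"wz": 0},{"tx": 0,"ty": 0,"tz": 0,"wx": 0,"wy": 0,"wz": 0}], claw=-1)

```text
time_s: 9.55
tcp_pos: [0.4975, 0.3113, 0.0816]
tcp_rot: [[-0.997, 0.077, 0.003], [0.077, 0.997, 0.001], [-0.003, 0.001, -1.0]]
ft_force: [-0.5, -2.8, 7.0]
finger_gap: 0.019
finger_force: 39.1
```

Request:
move_arm(plan=[{"tx": 0,"ty": 0,"tz": 0.03,"wx": 0,"wy": 0,"wz": 0},{"tx": 0,"ty": 0,"tz": 0.035,"wx": 0,"wy": 0,"wz": 0},{"tx": 0,"ty": 0,"tz": 0.035,"wx": 0,"wy": 0,"wz": 0},{"tx": 0,"ty": 0,"tz": 0,"wx": 0,"wy": 0,"wz": 0}])

```text
time_s: 9.95
tcp_pos: [0.4985, 0.3128, 0.1857]
tcp_rot: [[-0.997, 0.077, 0.008], [0.077, 0.997, 0.005], [-0.007, 0.006, -1.0]]
ft_force: [0.9, 0.4, -1.4]
finger_gap: 0.0189
finger_force: 40.0
```

Request:
move_arm(plan=[{"tx": 0.004,"ty": -0.034,"tz": 0,"wx": 0,"wy": 0,"wz": 0},{"tx": 0.004,"ty": -0.034,"tz": 0,"wx": 0,"wy": 0,"wz": 0},{"tx": 0.004,"ty": -0.034,"tz": 0,"wx": 0,"wy": 0,"wz": 0},{"tx": 0.004,"ty": -0.034,"tz": 0,"wx": 0,"wy": 0,"wz": 0},{"tx": 0.004,"ty": -0.034,"tz": 0,"wx": 0,"wy": 0,"wz": 0},{"tx": 0.004,"ty": -0.034,"tz": 0,"wx": 0,"wy": 0,"wz": 0},{"tx": 0,"ty": -0.032,"tz": 0,"wx": 0,"wy": 0,"wz": 0},{"tx": 0,"ty": 0,"tz": 0,"wx": 0,"wy": 0,"wz": 0}])

```text
time_s: 10.75
tcp_pos: [0.5201, 0.0724, 0.1792]
tcp_rot: [[-0.997, 0.081, -0.0], [0.081, 0.997, -0.001], [0.0, -0.001, -1.0]]
ft_force: [0.3, -0.4, -1.1]
finger_gap: 0.0188
finger_force: 40.0
```

Request:
move_arm(plan=[{"tx": 0,"ty": 0,"tz": -0.025,"wx": 0,"wy": 0,"wz": 0},{"tx": 0,"ty": 0,"tz": -0.02,"wx": 0,"wy": 0,"wz": 0},{"tx": 0,"ty": 0,"tz": 0,"wx": 0,"wy": 0,"wz": 0},{"tx": 0,"ty": 0,"tz": 0,"wx": 0,"wy": 0,"wz": 0},{"tx": 0,"ty": 0,"tz": 0,"wx": 0,"wy": 0,"wz": 0}])

```text
time_s: 11.25
tcp_pos: [0.521, 0.0758, 0.1356]
tcp_rot: [[-0.997, 0.076, 0.001], [0.076, 0.997, 0.0], [-0.001, 0.0, -1.0]]
ft_force: [0.1, -0.2, -1.3]
finger_gap: 0.0187
finger_force: 40.0
```

Request:
move_arm(plan=[{"tx": 0,"ty": -0.0013,"tz": -0.01,"wx": 0,"wy": 0,"wz": 0},{"tx": 0,"ty": 0,"tz": -0.004,"wx": 0,"wy": 0,"wz": 0},{"tx": 0,"ty": 0,"tz": 0,"wx": 0,"wy": 0,"wz": 0},{"tx": 0,"ty": 0,"tz": -0.005,"wx": 0,"wy": 0,"wz": 0},{"tx": 0,"ty": 0,"tz": -0.005,"wx": 0,"wy": 0,"wz": 0},{"tx": 0,"ty": 0,"tz": -0.005,"wx": 0,"wy": 0,"wz": 0},{"tx": 0,"ty": 0,"tz": 0,"wx": 0,"wy": 0,"wz": 0},{"tx": 0,"ty": 0,"tz": 0,"wx": 0,"wy": 0,"wz": 0}])

```text
time_s: 12.05
tcp_pos: [0.5207, 0.0741, 0.1054]
tcp_rot: [[-0.997, 0.077, 0.0], [0.077, 0.997, 0.0], [-0.0, 0.0, -1.0]]
ft_force: [2.4, 1.4, -3.6]
finger_gap: 0.0188
finger_force: 39.9
```

Request:
move_arm(plan=[{"tx": 0,"ty": 0,"tz": -0.006,"wx": 0,"wy": 0,"wz": 0},{"tx": 0,"ty": 0,"tz": -0.006,"wx": 0,"wy": 0,"wz": 0},{"tx": 0,"ty": 0,"tz": -0.005,"wx": 0,"wy": 0,"wz": 0},{"tx": 0,"ty": 0,"tz": 0,"wx": 0,"wy": 0,"wz": 0},{"tx": 0,"ty": 0,"tz": 0,"wx": 0,"wy": 0,"wz": 0}])

```text
time_s: 12.55
tcp_pos: [0.5207, 0.0741, 0.0881]
tcp_rot: [[-0.997, 0.077, 0.0], [0.077, 0.997, 0.0], [-0.0, 0.0, -1.0]]
ft_force: [5.1, 1.2, -5.4]
finger_gap: 0.0189
finger_force: 39.7
```

Request:
move_arm(plan=[{"tx": 0,"ty": 0,"tz": 0,"wx": 0,"wy": 0,"wz": 0},{"tx": 0,"ty": 0,"tz": 0,"wx": 0,"wy": 0,"wz": 0},{"tx": 0,"ty": 0,"tz": 0,"wx": 0,"wy": 0,"wz": 0},{"tx": 0,"ty": 0,"tz": 0,"wx": 0,"wy": 0,"wz": 0},{"tx": 0,"ty": 0,"tz": 0,"wx": 0,"wy": 0,"wz": 0}], claw=0)

```text
time_s: 13.05
tcp_pos: [0.5203, 0.0739, 0.0886]
tcp_rot: [[-0.997, 0.077, -0.0], [0.077, 0.997, -0.0], [0.0, -0.0, -1.0]]
ft_force: [0.1, -0.3, -0.3]
finger_gap: 0.0427
finger_force: 0.0
```

```bash
python3 - <<'E'
from meas import *
# gauge handle top: corners read in crop of top view (398,255) x8 ; z=.12
t=cam('top')
q=lambda x,y:((x+.5)/8-.5+398,(y+.5)/8-.5+255)
# low end corners and edges of handle as read
for n,xy in(('lowL',(183,203)),('lowR',(207,257)),('farL',(345,138)),('farR',(370,193))): print(n,ray(t,*q(*xy),.12).round(4))
# stand outline (top z=.045)
for n,xy in(('s1',(55,163)),('s2',(312,50)),('s3',(392,228)),('s4',(130,338))): print(n,ray(t,*q(*xy),.045).round(4))
# scene view: handle top corners crop (235,155) k=20/3, offset 400
s=cam('scene'); k=400/60
for xy in((493,50),(520,27),(643,62),(626,92)): print('sc',ray(s,(xy[0]-400+.5)/k-.5+235,(xy[1]+.5)/k-.5+155,.12).round(4))
E
```

```text
lowL [ 0.4897 -0.2406  0.12  ]
lowR [ 0.4737 -0.2471  0.12  ]
farL [ 0.5079 -0.2892  0.12  ]
farR [ 0.4915 -0.2959  0.12  ]
s1 [ 0.5017 -0.2162  0.045 ]
s2 [ 0.5356 -0.2985  0.045 ]
s3 [ 0.4792 -0.3214  0.045 ]
s4 [ 0.4466 -0.2378  0.045 ]
sc [ 0.5095 -0.2884  0.12  ]
sc [ 0.4931 -0.2933  0.12  ]
sc [ 0.4746 -0.2456  0.12  ]
sc [ 0.4911 -0.2354  0.12  ]
```

Request:
move_arm(plan=[{"tx": 0,"ty": 0,"tz": 0.03,"wx": 0,"wy": 0,"wz": 0},{"tx": 0,"ty": 0,"tz": 0.035,"wx": 0,"wy": 0,"wz": 0},{"tx": 0,"ty": 0,"tz": 0.035,"wx": 0,"wy": 0,"wz": 0},{"tx": -0.003,"ty": -0.031,"tz": 0,"wx": 0,"wy": 0,"wz": -0.1},{"tx": -0.003,"ty": -0.031,"tz": 0,"wx": 0,"wy": 0,"wz": -0.1},{"tx": -0.003,"ty": -0.031,"tz": 0,"wx": 0,"wy": 0,"wz": -0.1},{"tx": -0.003,"ty": -0.031,"tz": 0,"wx": 0,"wy": 0,"wz": -0.1},{"tx": -0.003,"ty": -0.031,"tz": 0,"wx": 0,"wy": 0,"wz": -0.1}])

```text
time_s: 13.95
tcp_pos: [0.5051, -0.0821, 0.1887]
tcp_rot: [[-0.836, 0.549, 0.0], [0.549, 0.836, -0.0], [-0.0, 0.0, -1.0]]
ft_force: [0.2, -1.3, 0.2]
finger_gap: 0.0425
finger_force: 0.0
```

Request:
move_arm(plan=[{"tx": -0.003,"ty": -0.031,"tz": 0,"wx": 0,"wy": 0,"wz": -0.1},{"tx": -0.003,"ty": -0.031,"tz": 0,"wx": 0,"wy": 0,"wz": -0.1},{"tx": -0.003,"ty": -0.031,"tz": 0,"wx": 0,"wy": 0,"wz": -0.1},{"tx": -0.003,"ty": -0.031,"tz": 0,"wx": 0,"wy": 0,"wz": -0.1},{"tx": -0.003,"ty": -0.031,"tz": 0,"wx": 0,"wy": 0,"wz": -0.1},{"tx": 0,"ty": -0.031,"tz": 0,"wx": 0,"wy": 0,"wz": -0.1},{"tx": 0,"ty": 0,"tz": 0,"wx": 0,"wy": 0,"wz": 0},{"tx": 0,"ty": 0,"tz": 0,"wx": 0,"wy": 0,"wz": 0}])

```text
time_s: 14.75
tcp_pos: [0.4902, -0.2673, 0.1883]
tcp_rot: [[-0.384, 0.924, -0.0], [0.924, 0.384, 0.001], [0.001, -0.0, -1.0]]
ft_force: [0.0, 0.3, 0.0]
finger_gap: 0.0426
finger_force: 0.0
```

```bash
python3 - <<'E'
from meas import *
s=cam('scene'); st=arm.get_state(); print(st['tcp_pos'],np.degrees(np.arctan2(*st['tcp_rot'][[1,0],1])),st['joints'].round(2))
save(np.hstack([cv2.resize(s[0][195:275,290:390],(400,320),interpolation=2),cv2.resize(s[0][105:225,210:310],(267,320),interpolation=2)]),'after2')
E
```

```text
[ 0.49023028 -0.26660813  0.18839617] 22.617329211884062 [-0.5   0.2  -0.1   1.27  0.    0.68]
```

View pics/after2.png

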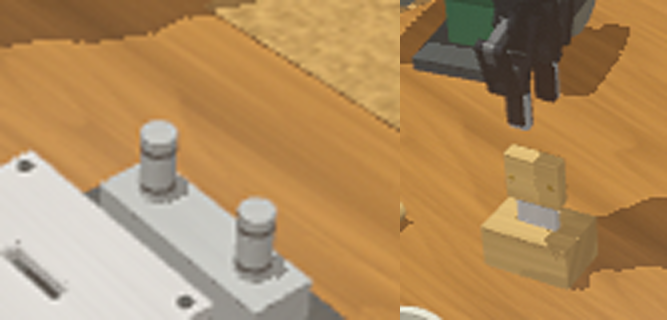

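Both pins are upright and home at crop (158,160) and (256,240); the gauge stands untouched under the gripper. Descending on the handle.

Request:
move_arm(plan=[{"tx": 0.0005,"ty": -0.0012,"tz": -0.03,"wx": 0,"wy": 0,"wz": -0.018},{"tx": 0,"ty": 0,"tz": -0.03,"wx": 0,"wy": 0,"wz": 0},{"tx": 0,"ty": 0,"tz": -0.026,"wx": 0,"wy": 0,"wz": 0},{"tx": 0,"ty": 0,"tz": 0,"wx": 0,"wy": 0,"wz": 0},{"tx": 0,"ty": 0,"tz": 0,"wx": 0,"wy": 0,"wz": 0},{"tx": 0,"ty": 0,"tz": 0,"wx": 0,"wy": 0,"wz": 0}])

```text
time_s: 15.4
tcp_pos: [0.4919, -0.2681, 0.1044]
tcp_rot: [[-0.368, 0.93, 0.002], [0.93, 0.368, -0.001], [-0.002, 0.002, -1.0]]
ft_force: [0.5, -0.8, 0.3]
finger_gap: 0.0428
finger_force: 0.0
```

Request:
move_arm(plan=[{"tx": 0,"ty": 0,"tz": 0,"wx": 0,"wy": 0,"wz": 0},{"tx": 0,"ty": 0,"tz": 0,"wx": 0,"wy": 0,"wz": 0},{"tx": 0,"ty": 0,"tz": 0,"wx": 0,"wy": 0,"wz": 0},{"tx": 0,"ty": 0,"tz": 0,"wx": 0,"wy": 0,"wz": 0},{"tx": 0,"ty": 0,"tz": 0,"wx": 0,"wy": 0,"wz": 0},{"tx": 0,"ty": 0,"tz": 0,"wx": 0,"wy": 0,"wz": 0}], claw=-1, newtons=40)

```text
time_s: 16.0
tcp_pos: [0.4914, -0.2686, 0.1041]
tcp_rot: [[-0.367, 0.93, 0.002], [0.93, 0.367, -0.001], [-0.002, 0.001, -1.0]]
ft_force: [-0.6, 0.7, 6.8]
finger_gap: 0.0174
finger_force: 39.4
```

Request:
move_arm(plan=[{"tx": 0,"ty": 0,"tz": 0.03,"wx": 0,"wy": 0,"wz": 0},{"tx": 0,"ty": 0,"tz": 0.03,"wx": 0,"wy": 0,"wz": 0},{"tx": 0,"ty": 0,"tz": 0.03,"wx": 0,"wy": 0,"wz": 0},{"tx": 0,"ty": 0,"tz": 0.03,"wx": 0,"wy": 0,"wz": 0},{"tx": 0.014,"ty": 0.0295,"tz": 0,"wx": 0,"wy": 0,"wz": -0.045},{"tx": 0.014,"ty": 0.0295,"tz": 0,"wx": 0,"wy": 0,"wz": -0.045},{"tx": 0.014,"ty": 0.0295,"tz": 0,"wx": 0,"wy": 0,"wz": -0.045},{"tx": 0.014,"ty": 0.0295,"tz": 0,"wx": 0,"wy": 0,"wz": -0.045}])

```text
time_s: 16.8
tcp_pos: [0.5473, -0.1492, 0.2228]
tcp_rot: [[-0.192, 0.981, 0.001], [0.981, 0.192, -0.0], [-0.0, 0.0, -1.0]]
ft_force: [0.5, 0.9, -1.3]
finger_gap: 0.0175
finger_force: 40.6
```

Request:
move_arm(plan=[{"tx": 0.014,"ty": 0.0295,"tz": 0,"wx": 0,"wy": 0,"wz": -0.045},{"tx": 0.014,"ty": 0.0295,"tz": 0,"wx": 0,"wy": 0,"wz": -0.045},{"tx": 0.014,"ty": 0.0295,"tz": 0,"wx": 0,"wy": 0,"wz": -0.045},{"tx": 0.014,"ty": 0.0295,"tz": 0,"wx": 0,"wy": 0,"wz": -0.045},{"tx": 0.014,"ty": 0.0295,"tz": 0,"wx": 0,"wy": 0,"wz": -0.045},{"tx": 0.014,"ty": 0.0295,"tz": 0,"wx": 0,"wy": 0,"wz": -0.042},{"tx": 0,"ty": 0,"tz": 0,"wx": 0,"wy": 0,"wz": 0},{"tx": 0,"ty": 0,"tz": 0,"wx": 0,"wy": 0,"wz": 0}])

```text
time_s: 17.6
tcp_pos: [0.6309, 0.0273, 0.2222]
tcp_rot: [[0.069, 0.998, -0.001], [0.998, -0.069, -0.0], [-0.0, -0.001, -1.0]]
ft_force: [-0.7, 1.0, -1.5]
finger_gap: 0.0173
finger_force: 40.6
```

Request:
move_arm(plan=[{"tx": 0,"ty": 0,"tz": 0,"wx": 0,"wy": 0,"wz": 0},{"tx": 0,"ty": 0,"tz": 0,"wx": 0,"wy": 0,"wz": 0}])

```text
time_s: 17.8
tcp_pos: [0.6306, 0.0258, 0.2228]
tcp_rot: [[0.072, 0.997, 0.0], [0.997, -0.072, -0.0], [-0.0, 0.0, -1.0]]
ft_force: [-0.2, -1.0, -1.0]
finger_gap: 0.0179
finger_force: 40.6
```

Request:
move_arm(plan=[{"tx": 0.0019,"ty": 0,"tz": -0.015,"wx": 0,"wy": 0,"wz": 0},{"tx": 0,"ty": 0,"tz": -0.016,"wx": 0,"wy": 0,"wz": 0},{"tx": 0,"ty": 0,"tz": 0,"wx": 0,"wy": 0,"wz": 0},{"tx": 0,"ty": 0,"tz": 0,"wx": 0,"wy": 0,"wz": 0},{"tx": 0,"ty": 0,"tz": 0,"wx": 0,"wy": 0,"wz": 0}])

```text
time_s: 18.3
tcp_pos: [0.6331, 0.0264, 0.1927]
tcp_rot: [[0.072, 0.997, 0.001], [0.997, -0.072, 0.0], [0.0, 0.001, -1.0]]
ft_force: [-0.6, -0.4, -0.4]
finger_gap: 0.0173
finger_force: 40.6
```

```bash
python3 - <<'E'
from meas import *
s=cam('scene'); p=arm.get_state()['tcp_pos']; print(p)
a=np.array([.0725,.9974,0])
print('slot ends .09',[proj(s,np.array([.6325,.0262,.09])+k*.021*a).round(1) for k in(-1,1)])
tip=p-[0,0,.0941]
print('tip ends',[proj(s,tip+k*.018*a).round(1) for k in(-1,1)],'blade +10mm',[proj(s,tip+[0,0,.01]+k*.02*a).round(1) for k in(-1,1)])
save(s,'gslot',(260,205,340,285),7.5)
E
```

```text
[0.63315014 0.02652645 0.19274411]
slot ends .09 [array([291.7, 256.2]), array([304.3, 267.4])]
tip ends [array([292.4, 254.2]), array([303.3, 263.8])] blade +10mm [array([291.7, 250.1]), array([303.8, 260.7])]
```

View pics/gslot.png

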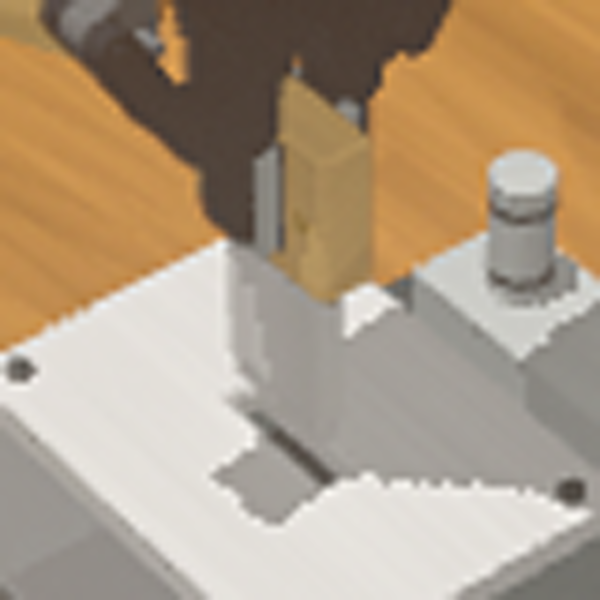

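Blade tip, at crop (245,385)-(330,455), is right above the slot, whose front edge shows at (250,415)-(335,480). Lowering with a force check.

Request:
move_arm(plan=[{"tx": -0.0005,"ty": -0.0002,"tz": -0.006,"wx": 0,"wy": 0,"wz": 0},{"tx": 0,"ty": 0,"tz": -0.004,"wx": 0,"wy": 0,"wz": 0},{"tx": 0,"ty": 0,"tz": -0.004,"wx": 0,"wy": 0,"wz": 0},{"tx": 0,"ty": 0,"tz": -0.004,"wx": 0,"wy": 0,"wz": 0},{"tx": 0,"ty": 0,"tz": 0,"wx": 0,"wy": 0,"wz": 0},{"tx": 0,"ty": 0,"tz": 0,"wx": 0,"wy": 0,"wz": 0}])

```text
time_s: 18.95
tcp_pos: [0.6322, 0.0267, 0.1733]
tcp_rot: [[0.071, 0.997, -0.0], [0.997, -0.071, 0.0], [0.0, -0.0, -1.0]]
ft_force: [0.9, 0.2, -1.2]
finger_gap: 0.0177
finger_force: 40.6
```

No contact, with the tip about 11 mm below the hood's face. Continuing to about 30 mm.

Request:
move_arm(plan=[{"tx": 0,"ty": 0,"tz": -0.004,"wx": 0,"wy": 0,"wz": 0},{"tx": 0,"ty": 0,"tz": -0.005,"wx": 0,"wy": 0,"wz": 0},{"tx": 0,"ty": 0,"tz": -0.005,"wx": 0,"wy": 0,"wz": 0},{"tx": 0,"ty": 0,"tz": -0.005,"wx": 0,"wy": 0,"wz": 0},{"tx": 0,"ty": 0,"tz": 0,"wx": 0,"wy": 0,"wz": 0},{"tx": 0,"ty": 0,"tz": 0,"wx": 0,"wy": 0,"wz": 0},{"tx": 0,"ty": 0,"tz": 0,"wx": 0,"wy": 0,"wz": 0},{"tx": 0,"ty": 0,"tz": 0,"wx": 0,"wy": 0,"wz": 0}])

```text
time_s: 19.75
tcp_pos: [0.6323, 0.0266, 0.1547]
tcp_rot: [[0.071, 0.997, 0.0], [0.997, -0.071, 0.0], [0.0, 0.0, -1.0]]
ft_force: [-1.0, 0.1, -1.2]
finger_gap: 0.0176
finger_force: 40.5
```

```bash
python3 - <<'E'
from meas import *
s=cam('scene'); st=arm.get_state(); print(st['tcp_pos'],st['ft_force'],st['finger_force'],abs(st['qvel']).max())
save(s,'final',(250,185,370,285),6)
E
```

```text
[0.63234198 0.0266336  0.15471276] [-0.61081404  1.31921325 -1.05444058] 40.527963638305664 0.0016207590572052117
```

View pics/final.png

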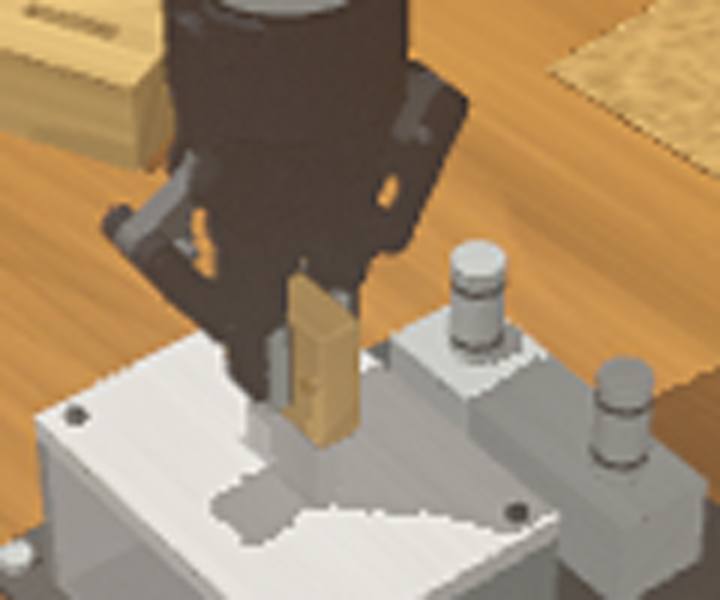

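The blade is about half in the slot (crop (285,470)), the gauge is upright, and both pins are home at (478,300) and (622,415). Forces are near zero, so I hand in.

```bash
python3 -c "
from rig import arm
print(arm.close_job())"
```

```text
the job is handed in; nothing more can be done
None
```

Job handed in: both lock pins are home and released in their bores, and the gauge is still held upright in the slot with its blade about 30 mm below the hood's face and almost no contact force; the hand-in gave no verdict.

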